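Clamp the mended spirit-house door in the glue press

TASK

The batten on one end of the little spirit-house door leaf has just been reglued. Lay the leaf flat in the screw press, batten end first and batten up, squarely against the steel back stop with the batten centred under the press foot, then turn the T-handle clockwise until it clearly stiffens and the leaf is clamped firmly; stop there before the batten is crushed, and let go. Leave everything else on the altar where it stands.

Things in the scene. Friction and masses are not known exactly. Their poses are not given: they have to be found in the camera images.
- leaf: Teak door leaf lying flat: panel 170 (x) x 50 (y) x 9 mm, with a cross batten 24 (x) x 50 x 6 mm high on top near one end. Origin: centre of the underside; x along its length towards the batten end, z up. 60 to 110 g. Grip the 50 mm width from above, best 60 mm behind the origin, near the plain end, so that the gripper stays clear of the press.
- leaf_head (a point): Middle of the lower edge of the leaf's batten end: 85 mm from the leaf's origin along its x, at the underside. Axes as the leaf's.
- leaf_batten (a point): Centre of the batten's top face: 60 mm from the leaf's origin along its x (25 mm short of the end), about 15 mm above the underside.
- press: C-frame glue press of dark cast iron, fixed, 190 x 110 mm, 190 mm high. Origin: at table level under the screw axis; x from the open throat (facing the robot) to the column, z up. The overarm, 30 mm wide and 91 to 121 mm above the table, runs from the column (x = 48 to 84 mm) to the screw boss (38 mm diameter, 84 to 128 mm above the table).
- press_bed (a point): Middle of the front edge of the press's flat beech bed, at its top: 88 mm before the screw axis, 30 mm above the table. From here the bed runs back 113 mm to the stop, 70 mm wide. With the leaf home its plain end sticks out 57 mm in front of this edge.
- press_stop (a point): Middle of the steel back stop's face at bed level: 25 mm behind the screw axis, 30 mm above the table; the stop is 70 mm wide and 10 mm high above the bed. Axes as the press's. The leaf is home when its batten end touches this face; the batten is then under the foot.
- press_foot: Round rubber-faced foot of the screw, 22 mm diameter, 9 mm thick, 2.5 to 7 mm above the batten of a leaf laid under it. Origin: centre of its underside. It does not turn. It sits loosely on the screw with up to 2.5 mm of axial play, so it first touches without load and clamps only when the play is used up. Firm clamping is 60 to 130 N; over 140 N the batten is crushed.
- press_handle: Steel T-handle: flat-sided bar 76 mm long, 12 wide, 14 high, with 17 mm button ends, about 175 mm above the table on a 10 mm neck. Origin: bar centre, on the screw axis; x along the bar. Clockwise from above lowers it and the foot 12 mm a turn; 2.8 to 4.5 rad are needed. Dry friction 0.30 N m, plus 0.19 N m of load per 100 N of clamping: stop when the load is 0.13 to 0.23 N m. It stays where left.
- press_boss (a point): Top of the screw boss, on the screw axis, 128 mm above the table; the neck stands free above it, 30 mm or more up to the bar. Once the foot bears, half a radian more turning takes the clamping force from nothing to about 120 N. Friction opposes motion and may show either sign when the hand stops, so judge the load by the rise over readings taken the same way while running free.
- saucer: Bystander: stainless steel saucer, 110 mm diameter, 16 mm high. Origin under its centre.
- incense_pot: Bystander: glazed ceramic incense pot on three feet, 96 mm diameter, 78 mm high. Origin under its centre.
- vase: Bystander: white porcelain vase, 88 mm diameter, 180 mm high. Origin under its centre.
- glue_bottle: Bystander: glue bottle, 36 mm diameter, 95 mm high. Origin under its centre.
- tea_cup: Bystander: porcelain offering cup, 52 mm diameter, 42 mm high. Origin under its centre.
- glue_brush: Bystander: glue brush 170 mm long, lying on the table behind the press.
Things that resemble listed ones, but are neither listed nor needed, are in the scene too. Leave any green or turquoise look-alike of the leaf alone. There is more than one size of the press; the one meant has the size given above.

How it is judged:
By the outcome, as a careful person would: the job done as asked, in the order asked, and still so for the second after the job is handed in, with the robot touching nothing.
It also fails if it takes over 72 s, if anything falls off the work surface, if the arm or the gripper's body presses on something with over 40 N, if the wrist force passes 120 N, or if a joint passes its speed limit or range.

ROBOT

A 6-joint arm with a two-finger parallel gripper is mounted at the origin on the work surface. World frame = base frame: x ahead of the robot, y to its left, z up, the work surface at z = 0. Lengths are in m, angles in rad, forces in N, time in s.
With the tool pointing down it reaches from about 0.275 to 0.725 m from the base axis. Payload 5.6 kg.
Tool frame: the origin (TCP) lies at the very end of the fingers, on their centre line; the grasp point (between the pads) lies 19 mm behind it (env.grip_depth is the distance from the TCP to the grasp point, in m); z points along the fingers, y is the line along which they close (so a half turn about z gives the same grasp; the last joint's range is limited). The gripper opens to 85 mm and grips with 20 to 120 N. Pads are 22 mm wide; open, the fingers measure 114 mm over their backs; the gripper's body (76 mm by 85 mm) begins 54 mm behind the grasp point. The pads swing forward as they close: fully open they stand 13 mm farther back than shut.
Start: joints at [0.285, 0.255, 0.108, 0, -1.424, -0.285], TCP at [0.55, 0, 0.231] pointing down, gripper open.
Joint ranges: [-2.95, 2.95], [-1.21, 1.97], [-1.09, 1.5], [-2.87, 1.71], [-2.94, -0.07], [-3.05, 3.05]. Speed limits (rad/s): [2.57, 2.57, 3.14, 3.14, 3.14, 3.14].

INTERFACE

Orientations are given as a 3x3 rotation matrix whose columns are the frame's x, y, z axes.
In Python, from station import env gives the robot as it stands.
- The arm moves only by the shell command python3 -m pendant 'ROWS' [FORCE]. ROWS is JSON, a list of rows, each an object of numbers: "claw": the finger opening in m, from 0 to 0.0854; "dx", "dy", "dz": the shift along the tool's x, y, z in m; "yaw": the turn about the tool's z in degrees. In form: [{"claw": .., "dx": .., "dy": .., "dz": .., "yaw": ..}, ...]. A call has 1 to 10 rows; each row is the pose to reach, as a shift and turn from the pose commanded when the call began, along the tool's axes at that moment; what a row does not reach only later rows make up. A row lasts 1/10 s, in which the tool goes at most 50 mm and 8.59 degrees, less where a joint would pass 70% of its speed; a pose out of reach is approached as far as the arm can. A call with a gripper value outside its range is refused whole. The fingers move at their own pace and stop on an object; FORCE is the grip in N (left out, the last holds). Time passes only in rows, so rows that repeat a pose let the fingers close. It gives the time, the measured TCP pose, the force, the opening and the grip force at its end, in the units of the state.
- env.get_obs(): the state, without advancing time (a new reading comes with each control period).
- env.capture(name): name is "scene" or "side" or "wrist"; returns the picture (420x560x3 uint8, red, green, blue); there is no depth.
- env.calibration(name): a dict with "vfov" (degrees; the focal length in pixels is half the picture's height over the tangent of half this angle, whatever the lens; pixels are square), "cx", "cy" (the principal point, pixels), "position" and "orientation" of the camera in the world. Camera axes: x right, y up, looking along -z (the intrinsics and any distortion apply to the point x, -y, -z); pixel columns grow to the right and rows downward; lengths in m; the calibration is good to about 2 mm. A picture is of the moment at which its call begins: read the wrist's pose just before it. calibration takes no time and is no camera call; for the wrist camera it gives the pose at the moment of the call.
- env.hand_in(): hands the job in; it is judged then, once.
The state is a dict: "time_s": time; "joints": joint angles; "joint_velocities": joint speeds; "tau": joint torques, N m; "tcp_pos": TCP position; "eef_rot": TCP orientation; "ft_force": force on the tool from outside, world axes, zero at the start; "moment": the same for the moment, N m; "gripper_width": finger opening in m; "finger_force": force on a finger pad.
Only numpy, scipy, OpenCV 4.12 (cv2) and the standard library are available. Lean on these libraries where they do the work, as an engineer would, in place of code of your own. Each camera call takes 0.05 s, during which the arm holds its last target. There are 200 camera calls.

## Working session

There is one attempt and no reset: what is moved stays moved. The work goes in short steps, Python scripts to look and compute and a shell command to move; the robot and the scene stay as the last step left them, time stands still between calls to the robot, and variables do not carry over. Pictures are saved under pics/ and viewed, at most 10 in all, crops included, and the job is handed in when it is done.

```bash
ls; mkdir -p pics; python3 - <<'E'
from station import env
import cv2,json
for n in("scene","side"):
    im=env.capture(n); cv2.imwrite(f"pics/{n}0.png",im[:,:,::-1]); print(n,env.calibration(n))
print(env.get_obs())
E
```

```text
pics
scene {'vfov': 53.844864373555055, 'cx': 277.7924929205726, 'cy': 209.77568678389906, 'position': array([ 1.07968482, -0.04933346,  1.01134223]), 'orientation': array([[ 0.08997497, -0.84587768,  0.52573325],
       [ 0.99589745,  0.07130922, -0.05570689],
       [ 0.00963159,  0.52858863,  0.84882347]])}
side {'vfov': 45.40491053272938, 'cx': 279.09970926561107, 'cy': 215.55419328686392, 'position': array([ 0.22459823, -0.7560816 ,  1.07914539]), 'orientation': array([[ 0.92057277,  0.29297356, -0.25828716],
       [-0.39052018,  0.70112231, -0.59659157],
       [ 0.00630533,  0.65007231,  0.75984619]])}
{'time_s': 0.1, 'joints': array([ 2.84600684e-01,  2.55648266e-01,  1.07166503e-01, -4.08873323e-04,
       -1.42391201e+00, -2.84600320e-01]), 'joint_velocities': array([-0.0009182 , -0.0006525 ,  0.00327142,  0.00328468,  0.00099864,
        0.00093753]), 'tau': array([-2.13976258e-03, -3.87604666e+01,  2.38473254e+01,  5.37796766e+00,
       -3.79605262e-03, -3.77010252e-06]), 'tcp_pos': array([5.49565155e-01, 5.23036476e-05, 2.30522024e-01]), 'eef_rot': array([[-5.97510900e-05, -9.99998642e-01, -1.64674187e-03],
       [-9.99999996e-01,  5.98505001e-05, -6.03185325e-05],
       [ 6.04170089e-05,  1.64673826e-03, -9.99998642e-01]]), 'ft_force': array([-0.04515839, -0.60983474, -0.36430841]), 'moment': array([-0.00539797,  0.00301463, -0.02534764]), 'finger_force': 0.0, 'gripper_width': 0.08529013970430459}
```

View pics/scene0.png

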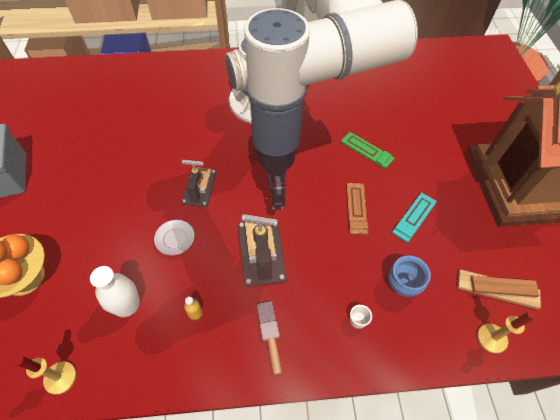

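View pics/side0.png

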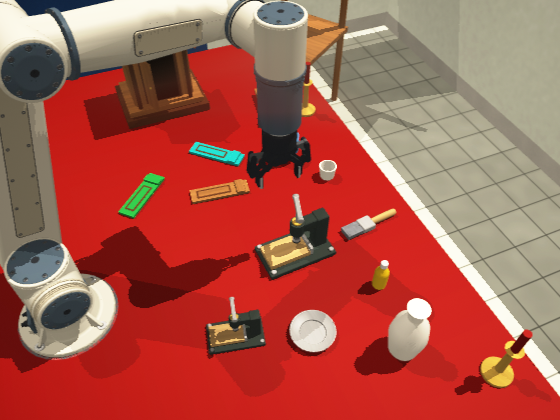

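The scene view shows the teak leaf at about (357,208) with its batten end downward (+x). The full-size press is at (262,250), and the small one at (199,184) is the look-alike. The side view has the leaf at (220,191) and the press at (295,240). I'll enlarge both.

```bash
python3 - <<'E'
import cv2
a=cv2.imread("pics/scene0.png")[170:290,228:378]; b=cv2.imread("pics/side0.png")[168:283,185:340]
cv2.imwrite("pics/sceneC.png",cv2.resize(a,None,fx=5,fy=5,interpolation=cv2.INTER_CUBIC))
cv2.imwrite("pics/sideC.png",cv2.resize(b,None,fx=5,fy=5,interpolation=cv2.INTER_CUBIC))
E
cat > h.py <<'E'
from station import env
import numpy as np
def ray(name,u,v,cal=None):
    c=cal or env.calibration(name); f=210/np.tan(np.radians(c["vfov"]/2))
    d=c["orientation"]@np.array([(u-c["cx"])/f,-(v-c["cy"])/f,-1]); return c["position"],d
def onz(name,u,v,z,cal=None):
    p,d=ray(name,u,v,cal); return p+d*(z-p[2])/d[2]
def proj(name,P,cal=None):
    c=cal or env.calibration(name); f=210/np.tan(np.radians(c["vfov"]/2))
    q=c["orientation"].T@(np.asarray(P)-c["position"]); return np.array([c["cx"]-f*q[0]/q[2],c["cy"]+f*q[1]/q[2]])
E
```

```text
(no output)
```

View pics/sceneC.png

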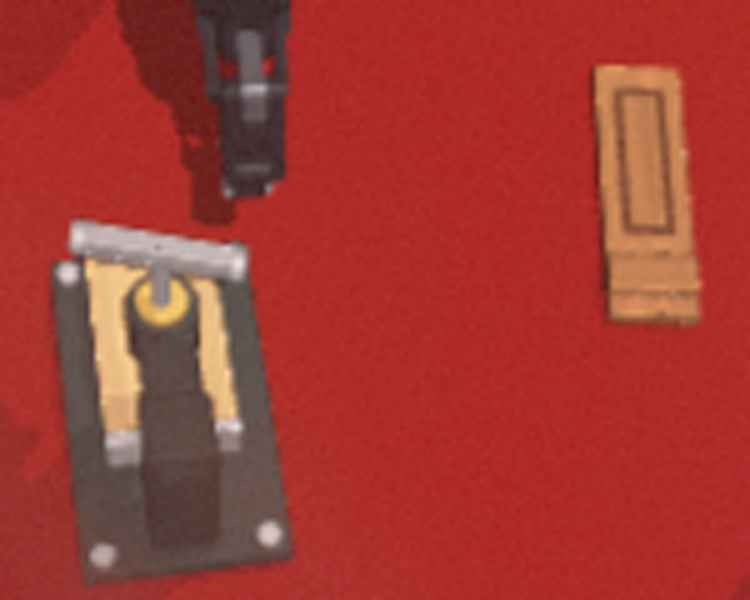

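View pics/sideC.png

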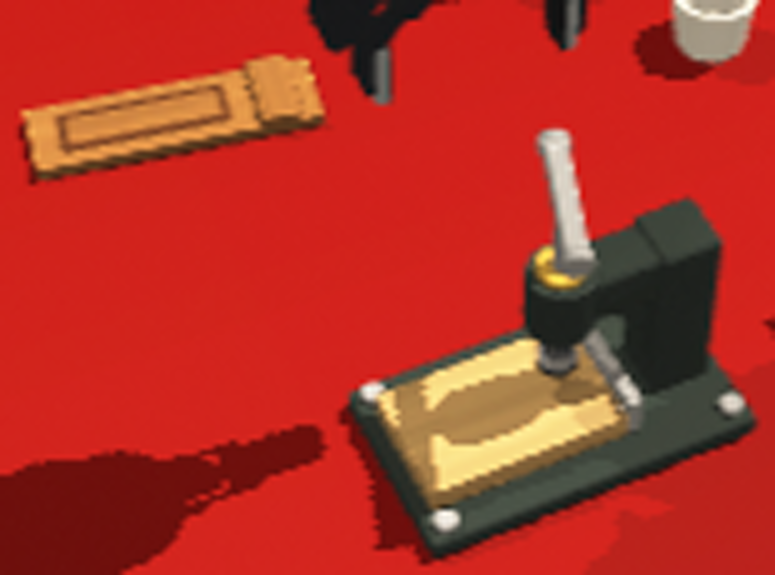

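The crops are clear. In the scene crop, the leaf's corners are at (594,67), (679,67), (611,323) and (699,323). The press's boss is at (163,300), the handle ends at (82,236) and (238,260), and the stop ends at (105,432) and (243,420). I'll fit the poses from both views.

```bash
cat > fit.py <<'E'
from h import *
from scipy.optimize import least_squares
S=lambda u,v:("scene",228+u/5-.4,170+v/5-.4); D=lambda u,v:("side",185+u/5-.4,168+v/5-.4)
C={n:env.calibration(n) for n in("scene","side")}
def fit(pts,x0):
    def r(p):
        c,s=np.cos(p[2]),np.sin(p[2]); o=[]
        for (n,u,v),P in pts: o+=list(proj(n,[p[0]+c*P[0]-s*P[1],p[1]+s*P[0]+c*P[1],P[2]],C[n])-[u,v])
        return np.array(o)
    s=least_squares(r,x0,loss="soft_l1"); print(s.x[:2].round(4),np.degrees(s.x[2]).round(2)); print(r(s.x).reshape(-1,2).round(1).tolist()); return s.x
print("leaf"); 
fit([(S(594,67),(-.085,-.025,.009)),(S(679,67),(-.085,.025,.009)),(S(611,323),(.085,-.025,0)),(S(699,323),(.085,.025,0)),
 (D(35,182),(-.085,-.025,0)),(D(22,112),(-.085,.025,.009)),(D(325,122),(.085,-.025,0)),(D(311,58),(.085,.025,.009))],[.5,.15,0])
print("press")
fit([(S(163,300),(0,0,.128)),(S(105,432),(.025,-.035,.04)),(S(243,420),(.025,.035,.04)),
 (D(380,390),(-.088,.035,.03)),(D(432,480),(-.088,-.035,.03)),(D(560,265),(0,0,.128))],[.55,0,0])
for z in(.165,.175,.182): print("handle",z,*[onz(n,u,v,z)[:2].round(4) for n,u,v in(S(80,236),S(240,260),D(553,137),D(577,265))])
for p in [(S(52,262)),S(290,556),S(85,582),D(345,405),D(440,558),D(755,425)]: print(onz(*p,0).round(4))
E
python3 fit.py
```

```text
leaf
[0.4667 0.2436] -6.94
[[-0.1, -0.8], [-0.3, -0.3], [-0.5, -0.5], [-0.1, 0.0], [1.1, -0.4], [0.5, -0.7], [0.4, -0.1], [-0.9, -1.0]]
press
[ 0.5854 -0.0388] 1.37
[[0.2, -0.1], [0.1, -0.2], [-0.6, -0.5], [-0.3, -0.9], [0.1, 1.2], [1.1, -1.1]]
handle 0.165 [ 0.5683 -0.0768] [ 0.5879 -0.0019] [0.5985 0.0081] [ 0.575 -0.072]
handle 0.175 [ 0.5743 -0.0765] [ 0.5937 -0.0025] [ 5.944e-01 -3.000e-04] [ 0.5712 -0.0795]
handle 0.182 [ 0.5786 -0.0762] [ 0.5978 -0.0029] [ 0.5915 -0.0061] [ 0.5685 -0.0848]
[ 0.4844 -0.0987  0.    ]
[0.6719 0.0177 0.    ]
[ 0.677  -0.0892  0.    ]
[0.483  0.0103 0.    ]
[ 0.4926 -0.0992  0.    ]
[ 0.6796 -0.0864  0.    ]
```

```bash
python3 - <<'E'
from h import *
import cv2,pickle
c=env.calibration("wrist"); im=env.capture("wrist"); pickle.dump(c,open("w0.pkl","wb")); print(c)
cv2.imwrite("pics/w0.png",cv2.resize(im[:,:,::-1],(784,588),interpolation=cv2.INTER_CUBIC))
for n,P in dict(boss=(.5854,-.0388,.128),leaf=(.4667,.2436,.009),hand=(.584,-.039,.182)).items(): print(n,proj("wrist",P,c)*1.4)
E
```

```text
{'vfov': 61.2710035019249, 'cx': 278.2821406770134, 'cy': 209.426062438436, 'position': array([ 0.5504861 , -0.06942786,  0.37419805]), 'orientation': array([[-9.99994469e-01, -6.41521899e-04,  3.26359112e-03],
       [-2.81939968e-04, -9.61341362e-01, -2.75359232e-01],
       [ 3.31407410e-03, -2.75358629e-01,  9.61335863e-01]])}
boss [317.18095213 215.5379941 ]
leaf [483.18188468 520.46378247]
hand [301.74877982 232.37570406]
```

View pics/w0.png

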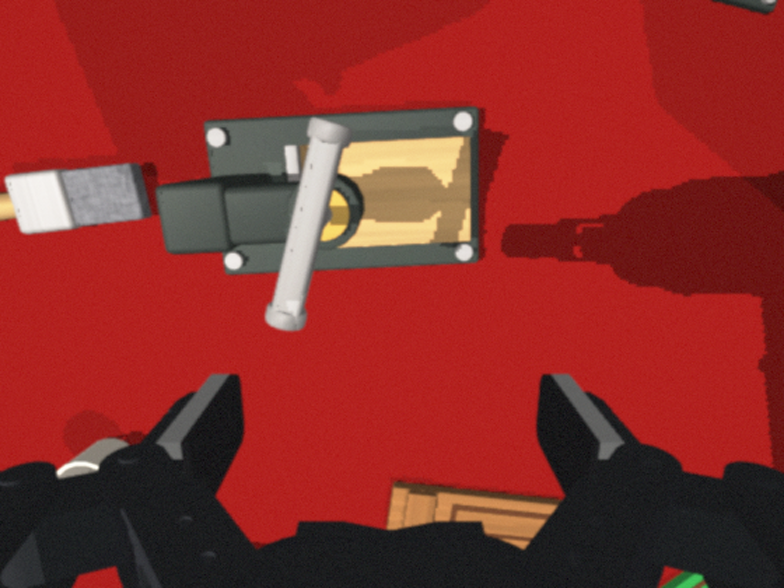

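The wrist view shows the bed's front corners at (470,137) and (470,243), the boss centre near (324,214), and the base corners at (478,108), (478,262), (206,122) and (227,273). I'll run a joint fit of the press and handle over all three cameras.

```bash
cat > fit2.py <<'E'
from h import *
import pickle
from scipy.optimize import least_squares
S=lambda u,v:("scene",228+u/5-.4,170+v/5-.4); D=lambda u,v:("side",185+u/5-.4,168+v/5-.4); W=lambda u,v:("wrist",u/1.4-.2,v/1.4-.2)
C={n:env.calibration(n) for n in("scene","side")}; C["wrist"]=pickle.load(open("w0.pkl","rb"))
# p: x,y,yaw, xf, zb, hz, hyaw
def pts(p):
    xf,zb,hz,hy=p[3:]; xb=xf+.19; h=lambda s:(s*.038*np.cos(hy),s*.038*np.sin(hy),hz)
    return [(S(163,300),(0,0,.128)),(S(105,432),(.025,-.035,.04)),(S(243,420),(.025,.035,.04)),(D(380,390),(-.088,.035,.03)),(D(432,480),(-.088,-.035,.03)),(D(560,265),(0,0,.128)),
 (W(324,213),(0,0,.128)),(W(470,137),(-.088,-.035,.03)),(W(471,243),(-.088,.035,.03)),
 (W(478,108),(xf,-.055,zb)),(W(478,262),(xf,.055,zb)),(W(206,122),(xb,-.055,zb)),(W(227,273),(xb,.055,zb)),
 (S(290,556),(xb,.055,0)),(S(85,582),(xb,-.055,0)),(D(440,558),(xf,-.055,0)),(D(755,425),(xb,-.055,0)),
 (S(82,236),h(-1)),(S(238,260),h(1)),(D(553,140),h(1)),(D(577,262),h(-1)),(W(329,130),h(-1)),(W(287,318),h(1))]
def r(p):
    c,s=np.cos(p[2]),np.sin(p[2]); return np.array([proj(n,[p[0]+c*P[0]-s*P[1],p[1]+s*P[0]+c*P[1],P[2]],C[n])-[u,v] for (n,u,v),P in pts(p)]).ravel()
s=least_squares(r,[.585,-.039,.03,-.1,.012,.18,1.3],loss="soft_l1"); print(s.x.round(4),np.degrees(s.x[[2,6]]).round(2)); print(r(s.x).reshape(-1,2).round(1).tolist())
E
python3 fit2.py
```

```text
[ 0.5828 -0.0394  0.0458 -0.0974  0.0068  0.1767  1.2609] [ 2.63 72.24]
[[-0.1, -1.0], [0.0, -0.9], [-0.8, -1.7], [-1.1, 0.2], [-0.2, 2.2], [0.2, -0.6], [-1.0, 1.1], [-0.2, 0.1], [-0.8, -0.9], [-0.1, -0.5], [-0.4, -0.0], [-0.0, -1.1], [0.2, 0.2], [0.8, 0.3], [-0.3, 0.3], [-1.7, 0.5], [0.1, 1.3], [-0.3, -0.9], [0.3, -0.7], [-0.2, -0.2], [0.1, -1.1], [-0.0, 2.1], [0.3, -0.9]]
```

```bash
cat >> h.py <<'E'
def go(P,ydir):  # wanted TCP, world angle (deg, mod 180) of tool y; prints the shift in tool axes
    o=env.get_obs(); R=o["eef_rot"]; d=R.T@(np.asarray(P)-o["tcp_pos"]); a=np.degrees(np.arctan2(R[1,1],R[0,1]))
    y=(a-ydir+90)%180-90
    print("t",round(o["time_s"],2),"tcp",o["tcp_pos"].round(4),"ya",round(a,1),"j6",o["joints"][5].round(2),"| d",d.round(4),"yaw",round(y,2),"or",round(y+180*(-1 if y>0 else 1),1))
E
python3 -m pendant '[{"claw":0.085,"dx":-0.05,"dy":0.0285,"yaw":8.5},{"claw":0.085,"dx":-0.1,"dy":0.057,"yaw":17},{"claw":0.085,"dx":-0.15,"dy":0.0855,"yaw":25.5},{"claw":0.085,"dx":-0.2,"dy":0.114,"yaw":34},{"claw":0.085,"dx":-0.251,"dy":0.1425,"yaw":42.5},{"claw":0.085,"dx":-0.251,"dy":0.1425,"yaw":51},{"claw":0.085,"dx":-0.251,"dy":0.1425,"yaw":59.5},{"claw":0.085,"dx":-0.251,"dy":0.1425,"yaw":68},{"claw":0.085,"dx":-0.251,"dy":0.1425,"yaw":76.5},{"claw":0.085,"dx":-0.251,"dy":0.1425,"yaw":85}]' 60
python3 -c "
from h import *
go((.4071,.2508,.12),83.06)"
```

```text
t 0.15 tcp [5.496e-01 1.000e-04 2.306e-01] ya 180.0 j6 -0.28 | d [-0.2507  0.1424  0.1108] yaw -83.06 or 96.9validation failed for argument at $[0]...
```

```bash

python3 -m pendant '[{"claw":0.085,"dx":-0.05,"dy":0.0285,"dz":0,"yaw":8.5},{"claw":0.085,"dx":-0.1,"dy":0.057,"dz":0,"yaw":17},{"claw":0.085,"dx":-0.15,"dy":0.0855,"dz":0,"yaw":25.5},{"claw":0.085,"dx":-0.2,"dy":0.114,"dz":0,"yaw":34},{"claw":0.085,"dx":-0.251,"dy":0.1425,"dz":0,"yaw":42.5},{"claw":0.085,"dx":-0.251,"dy":0.1425,"dz":0,"yaw":51},{"claw":0.085,"dx":-0.251,"dy":0.1425,"dz":0.02,"yaw":59.5},{"claw":0.085,"dx":-0.251,"dy":0.1425,"dz":0.04,"yaw":68},{"claw":0.085,"dx":-0.251,"dy":0.1425,"dz":0.06,"yaw":76.5},{"claw":0.085,"dx":-0.251,"dy":0.1425,"dz":0.08,"yaw":85}]' 60
python3 -c "
from h import *
go((.4071,.2508,.12),83.06)"
```

```text
time_s: 1.15
tcp_pos: [0.407, 0.2512, 0.1503]
eef_rot: [[-0.983, -0.184, -0.0], [-0.184, 0.983, -0.0], [0.0, -0.0, -1.0]]
ft_force: [0.5, -0.1, -0.4]
gripper_width: 0.0848
finger_force: 0.0
t 1.15 tcp [0.407  0.2512 0.1503] ya 100.6 j6 -2.27 | d [ 0.     -0.0004  0.0303] yaw 17.52 or -162.5
```

```bash

python3 -m pendant '[{"claw":0.085,"dx":0,"dy":0,"dz":0.02,"yaw":6},{"claw":0.085,"dx":0,"dy":0,"dz":0.04,"yaw":12},{"claw":0.085,"dx":0,"dy":0,"dz":0.06,"yaw":12},{"claw":0.085,"dx":0,"dy":0,"dz":0.08,"yaw":12},{"claw":0.085,"dx":0,"dy":0,"dz":0.08,"yaw":12},{"claw":0.085,"dx":0,"dy":0,"dz":0.08,"yaw":12}]'
python3 - <<'E'
from h import *
import cv2
c=env.calibration("wrist"); im=env.capture("wrist")
import pickle; pickle.dump(c,open("w1.pkl","wb"))
cv2.imwrite("pics/w1.png",cv2.resize(im[:,:,::-1],(784,588),interpolation=cv2.INTER_CUBIC))
go((.4071,.2508,.004),83.06)
a=np.radians(-6.94); 
for P in[(-.085,-.025,.009),(-.085,.025,.009),(.085,-.025,.009),(.085,.025,.009),(.048,-.025,.009),(.048,.025,.009)]:
    print(P,(proj("wrist",(.4667+np.cos(a)*P[0]-np.sin(a)*P[1],.2436+np.sin(a)*P[0]+np.cos(a)*P[1],P[2]),c)*1.4).round(0))
E
```

```text
time_s: 1.75
tcp_pos: [0.4076, 0.2509, 0.0715]
eef_rot: [[-1.0, 0.019, -0.0], [0.019, 1.0, -0.001], [0.0, -0.001, -1.0]]
ft_force: [-0.4, -0.6, 1.2]
gripper_width: 0.085
finger_force: 0.0
t 1.8 tcp [0.408  0.2514 0.0722] ya 88.9 j6 -2.47 | d [ 0.001  -0.0006  0.0682] yaw 5.84 or -174.2
(-0.085, -0.025, 0.009) [336. 254.]
(-0.085, 0.025, 0.009) [453. 265.]
(0.085, -0.025, 0.009) [312. 576.]
(0.085, 0.025, 0.009) [408. 584.]
(0.048, -0.025, 0.009) [316. 516.]
(0.048, 0.025, 0.009) [416. 525.]
```

View pics/w1.png

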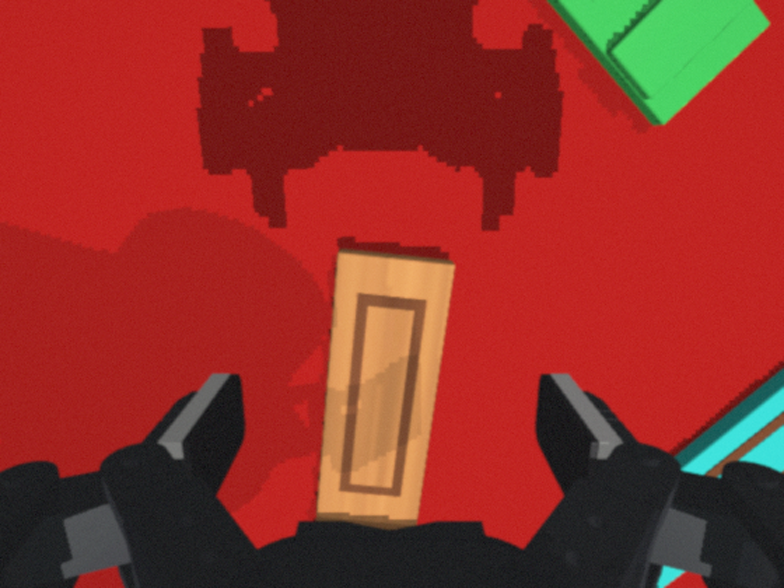

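The plain-end corners at (338,252) and (455,263) match the prediction to about 1 mm. Next I descend and grip.

```bash

python3 -m pendant '[{"claw":0.085,"dx":0.001,"dy":-0.0005,"dz":0.02,"yaw":5.8},{"claw":0.085,"dx":0.001,"dy":-0.0005,"dz":0.045,"yaw":5.8},{"claw":0.085,"dx":0.001,"dy":-0.0005,"dz":0.06,"yaw":5.8},{"claw":0.085,"dx":0.001,"dy":-0.0005,"dz":0.067,"yaw":5.8},{"claw":0.085,"dx":0.001,"dy":-0.0005,"dz":0.067,"yaw":5.8},{"claw":0.03,"dx":0.001,"dy":-0.0005,"dz":0.067,"yaw":5.8},{"claw":0.03,"dx":0.001,"dy":-0.0005,"dz":0.067,"yaw":5.8},{"claw":0.03,"dx":0.001,"dy":-0.0005,"dz":0.067,"yaw":5.8},{"claw":0.03,"dx":0.001,"dy":-0.0005,"dz":0.067,"yaw":5.8},{"claw":0.03,"dx":0.001,"dy":-0.0005,"dz":0.067,"yaw":5.8}]' 60
python3 -m pendant '[{"claw":0.03,"dx":0,"dy":0,"dz":0,"yaw":0},{"claw":0.03,"dx":0,"dy":0,"dz":0,"yaw":0},{"claw":0.03,"dx":0,"dy":0,"dz":0,"yaw":0}]' 60
python3 -c "
from h import *
go((.4071,.2508,.004),83.06)"
```

```text
time_s: 2.8
tcp_pos: [0.4052, 0.2495, 0.0081]
eef_rot: [[-0.993, 0.119, -0.002], [0.119, 0.993, -0.002], [0.001, -0.002, -1.0]]
ft_force: [-21.9, 4.7, 39.6]
gripper_width: 0.0317
finger_force: 19.5
time_s: 3.1
tcp_pos: [0.4061, 0.2511, 0.0082]
eef_rot: [[-0.993, 0.119, 0.001], [0.119, 0.993, 0.002], [-0.001, 0.002, -1.0]]
ft_force: [-17.3, -4.4, 36.9]
gripper_width: 0.0301
finger_force: 18.2
t 3.1 tcp [0.4061 0.2511 0.0082] ya 83.2 j6 -2.57 | d [-0.001  -0.0002  0.0042] yaw 0.11 or -179.9
```

The fingers closed over the leaf's top (opening 30 mm), because the tips are still retracted at this width. I'll back off, pre-close to just over the leaf's width, then go lower.

```bash

python3 -m pendant '[{"claw":0.03,"dx":-0.001,"dy":0,"dz":-0.015,"yaw":0},{"claw":0.03,"dx":-0.001,"dy":0,"dz":-0.03,"yaw":0},{"claw":0.062,"dx":-0.001,"dy":0,"dz":-0.03,"yaw":0},{"claw":0.062,"dx":-0.001,"dy":0,"dz":-0.03,"yaw":0},{"claw":0.062,"dx":-0.001,"dy":0,"dz":-0.03,"yaw":0},{"claw":0.062,"dx":-0.001,"dy":0,"dz":-0.03,"yaw":0}]'
python3 - <<'E'
from h import *
import cv2,pickle
c=env.calibration("wrist"); im=env.capture("wrist"); pickle.dump(c,open("w2.pkl","wb"))
cv2.imwrite("pics/w2.png",cv2.resize(im[:,:,::-1],(784,588),interpolation=cv2.INTER_CUBIC))
go((.4071,.2508,.004),83.06); print(env.get_obs()["gripper_width"])
a=np.radians(-6.94); 
for P in[(-.085,-.025,.009),(-.085,.025,.009),(0.048,-.025,.009),(.048,.025,.009)]:
    print(P,(proj("wrist",(.4667+np.cos(a)*P[0]-np.sin(a)*P[1],.2436+np.sin(a)*P[0]+np.cos(a)*P[1],P[2]),c)*1.4).round(0))
E
```

```text
time_s: 3.7
tcp_pos: [0.4071, 0.25, 0.0336]
eef_rot: [[-0.993, 0.121, -0.001], [0.121, 0.993, -0.001], [0.001, -0.001, -1.0]]
ft_force: [0.4, 0.1, 0.1]
gripper_width: 0.062
finger_force: 0.0
t 3.75 tcp [0.4072 0.2501 0.0337] ya 83.1 j6 -2.57 | d [0.0002 0.0007 0.0297] yaw 0.02 or -180.0
0.061890604514232575
(-0.085, -0.025, 0.009) [319. 283.]
(-0.085, 0.025, 0.009) [462. 283.]
(0.048, -0.025, 0.009) [331. 587.]
(0.048, 0.025, 0.009) [449. 587.]
```

View pics/w2.png

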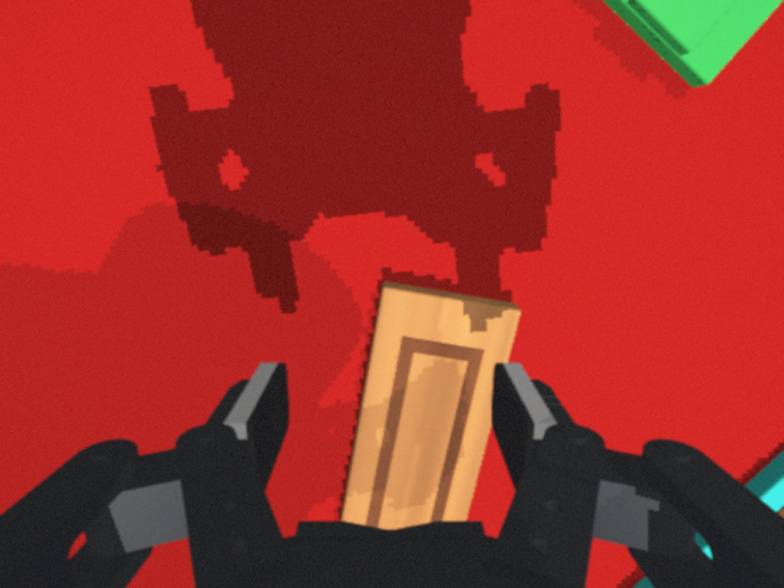

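The leaf got nudged: its plain corners are now at (382,286) and (520,308), and its edges run down to (343,520) and (470,520). I'll re-measure it.

```bash
python3 - <<'E'
from h import *
import pickle
c=pickle.load(open("w2.pkl","rb"))
A,B,L,R=[onz("wrist",u/1.4-.2,v/1.4-.2,.009,c)[:2] for u,v in[(382,286),(520,308),(343,520),(470,520)]]
print(np.linalg.norm(B-A)); 
for d in(L-A,R-B,): print(np.degrees(np.arctan2(d[1],d[0])))
e=B-A; print(np.degrees(np.arctan2(e[1],e[0]))-90)
m=(A+B)/2
for a in(-15,-14,-13,-12): 
  u=np.array([np.cos(np.radians(a)),np.sin(np.radians(a))]); print(a,"grip",m+.025*u,"org",m+.085*u)
E
```

```text
0.049669774331253656
-16.293185502787072
-15.616815756669476
-16.258108327189177
-15 grip [0.41402551 0.26802465] org [0.47198105 0.25249551]
-14 grip [0.41413475 0.26844708] org [0.4723525  0.25393177]
-13 grip [0.41423661 0.26887135] org [0.47269882 0.25537429]
-12 grip [0.41433105 0.26929733] org [0.47301991 0.25682263]
```

```bash

python3 -c "
from h import *
go((.4139,.2676,.004),74)"
python3 -m pendant '[{"claw":0.064,"dx":-0.0046,"dy":0.018,"dz":-0.01,"yaw":9.1},{"claw":0.064,"dx":-0.0046,"dy":0.018,"dz":-0.01,"yaw":9.1},{"claw":0.064,"dx":-0.0046,"dy":0.018,"dz":-0.01,"yaw":9.1},{"claw":0.064,"dx":-0.0046,"dy":0.018,"dz":-0.01,"yaw":9.1}]'
python3 -c "
from h import *
go((.4139,.2676,.004),74)"
```

```text
t 3.75 tcp [0.4072 0.2501 0.0337] ya 83.1 j6 -2.57 | d [-0.0046  0.0182  0.0296] yaw 9.08 or -170.9
time_s: 4.15
tcp_pos: [0.4136, 0.267, 0.0436]
eef_rot: [[-0.962, 0.274, -0.001], [0.274, 0.962, -0.001], [0.001, -0.001, -1.0]]
ft_force: [-0.9, -0.5, 0.5]
gripper_width: 0.0641
finger_force: 0.0
t 4.15 tcp [0.4136 0.267  0.0436] ya 74.1 j6 -2.74 | d [-0.0002  0.0007  0.0396] yaw 0.08 or -179.9
```

```bash

python3 -m pendant '[{"claw":0.064,"dx":0,"dy":0.0005,"dz":0.02,"yaw":0},{"claw":0.064,"dx":0,"dy":0.0005,"dz":0.035,"yaw":0},{"claw":0.064,"dx":0,"dy":0.0005,"dz":0.042,"yaw":0},{"claw":0.064,"dx":0,"dy":0.0005,"dz":0.0445,"yaw":0},{"claw":0.064,"dx":0,"dy":0.0005,"dz":0.0455,"yaw":0},{"claw":0.064,"dx":0,"dy":0.0005,"dz":0.0455,"yaw":0}]'
python3 -m pendant '[{"claw":0.045,"dx":0,"dy":0,"dz":0,"yaw":0},{"claw":0.045,"dx":0,"dy":0,"dz":0,"yaw":0},{"claw":0.045,"dx":0,"dy":0,"dz":0,"yaw":0},{"claw":0.045,"dx":0,"dy":0,"dz":0,"yaw":0},{"claw":0.045,"dx":0,"dy":0,"dz":0,"yaw":0}]' 60
```

```text
time_s: 4.75
tcp_pos: [0.4146, 0.2684, -0.0008]
eef_rot: [[-0.961, 0.276, 0.001], [0.276, 0.961, 0.001], [-0.0, 0.001, -1.0]]
ft_force: [-0.3, -0.1, 0.0]
gripper_width: 0.0641
finger_force: 0.0
time_s: 5.25
tcp_pos: [0.415, 0.2688, -0.0001]
eef_rot: [[-0.961, 0.275, 0.002], [0.275, 0.961, 0.001], [-0.001, 0.002, -1.0]]
ft_force: [-0.4, -1.5, 5.5]
gripper_width: 0.048
finger_force: 62.0
```

The grip is good (48 mm opening, 62 N). Next I lift and work out the staging pose in front of the press.

```bash

python3 -m pendant '[{"claw":0.045,"dx":0,"dy":0,"dz":-0.02,"yaw":0},{"claw":0.045,"dx":0,"dy":0,"dz":-0.05,"yaw":0},{"claw":0.045,"dx":0,"dy":0,"dz":-0.08,"yaw":0},{"claw":0.045,"dx":0,"dy":0,"dz":-0.08,"yaw":0},{"claw":0.045,"dx":0,"dy":0,"dz":-0.08,"yaw":0}]'
python3 - <<'E'
from h import *
cat=dict(C=env.calibration("scene"))
for q in[(183,195),(186,203),(212,180),(208,204),(215,172)]: print(onz("scene",*q,0)[:2].round(3))
for q in[(183,163),(202,163)]: print("h",onz("scene",*q,.12)[:2].round(3))
go((.3942,-.0482,.10),92.65)
E
```

```text
time_s: 5.75
tcp_pos: [0.4144, 0.2686, 0.0794]
eef_rot: [[-0.961, 0.276, 0.001], [0.276, 0.961, 0.002], [-0.0, 0.002, -1.0]]
ft_force: [-0.4, 0.3, -1.9]
gripper_width: 0.0478
finger_force: 61.9
[ 0.379 -0.256]
[ 0.408 -0.246]
[ 0.331 -0.171]
[ 0.417 -0.183]
[ 0.302 -0.162]
h [ 0.356 -0.235]
h [ 0.361 -0.183]
t 5.75 tcp [0.4144 0.2686 0.0794] ya 74.0 j6 -2.74 | d [-0.0681 -0.31   -0.0212] yaw -18.68 or 161.3
```

```bash

python3 -m pendant '[{"claw":0.045,"dx":-0.008,"dy":-0.036,"dz":-0.01,"yaw":-2},{"claw":0.045,"dx":-0.017,"dy":-0.077,"dz":-0.02,"yaw":-5},{"claw":0.045,"dx":-0.026,"dy":-0.118,"dz":-0.02,"yaw":-8},{"claw":0.045,"dx":-0.035,"dy":-0.159,"dz":-0.02,"yaw":-11},{"claw":0.045,"dx":-0.044,"dy":-0.2,"dz":-0.02,"yaw":-14},{"claw":0.045,"dx":-0.053,"dy":-0.241,"dz":-0.02,"yaw":-17},{"claw":0.045,"dx":-0.062,"dy":-0.282,"dz":-0.02,"yaw":-18.7},{"claw":0.045,"dx":-0.068,"dy":-0.31,"dz":-0.02,"yaw":-18.7},{"claw":0.045,"dx":-0.068,"dy":-0.31,"dz":-0.02,"yaw":-18.7},{"claw":0.045,"dx":-0.068,"dy":-0.31,"dz":-0.02,"yaw":-18.7}]'
python3 - <<'E'
from h import *
import cv2
go((.3942,-.0482,.034),92.65)
s=env.capture("scene");d=env.capture("side")
f=lambda a:cv2.resize(a[:,:,::-1],None,fx=4,fy=4,interpolation=cv2.INTER_CUBIC)
im=np.hstack([f(s[140:290,210:310]),f(d[160:310,235:335])])
cv2.imwrite("pics/st.png",im)
E
```

```text
time_s: 6.75
tcp_pos: [0.3933, -0.049, 0.0978]
eef_rot: [[-0.999, -0.045, -0.002], [-0.045, 0.999, -0.0], [0.002, -0.0, -1.0]]
ft_force: [0.2, 0.4, -1.8]
gripper_width: 0.0476
finger_force: 62.0
t 6.75 tcp [ 0.3933 -0.049   0.0978] ya 92.6 j6 -1.8 | d [-0.001   0.0008  0.0638] yaw -0.08 or 179.9
```

View pics/st.png

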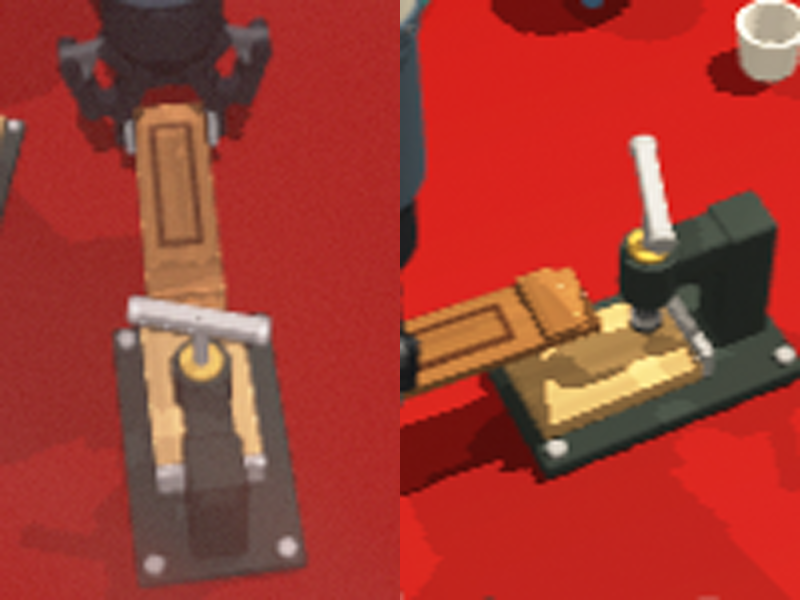

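The leaf is level and lined up with the bed in both views. Its head's lower near corner is at about (598,322) in the side panel, and its plain corners are at (135,112) and (210,112) in the scene panel. Quick numeric check:

```bash
python3 - <<'E'
from h import *
T=np.array([.3933,-.049]);a=np.radians(2.6);u=np.array([np.cos(a),np.sin(a)]);v=np.array([-u[1],u[0]])
P=lambda x,y,z:np.r_[T+u*(x+.059)+v*y,z]
print("side head",(proj("side",P(.085,-.025,.098))-[235,160])*4+[400,0],"vs 598,322")
print("side head top far",(proj("side",P(.072,.025,.113))-[235,160])*4+[400,0],"vs 580,272?")
for s in(-1,1): print("plain",(proj("scene",P(-.085,s*.025,.107))-[210,140])*4,"head",(proj("scene",P(.072,s*.025,.113))-[210,140])*4)
E
```

```text
side head [598.56137205 324.59473467] vs 598,322
side head top far [545.00781084 259.44493103] vs 580,272?
plain [128.38116029 102.4722394 ] head [149.96422439 290.48333653]
plain [200.50228541  95.16231456] head [227.95109705 281.86357699]
```

```bash
python3 - <<'E'
from h import *
import cv2
s=env.capture("scene").astype(int); G=s[:,:,1]
L=[];R=[]
for v in range(170,212):
    row=G[v,236:272]; 
    m=(row>75)&(s[v,236:272,0]>s[v,236:272,2]+50); i=np.flatnonzero(m)
    if len(i)<8: continue
    # subpixel
    def sub(i0,i1): a,b=row[i0],row[i1]; return i0+(75-a)/(b-a)*(i1-i0)
    L.append((sub(i[0]-1,i[0])+236,v));R.append((sub(i[-1]+1,i[-1])+236,v))
for n,E in(("L",L),("R",R)):
    W=np.array([onz("scene",u,v,.107)[:2] for u,v in E]); p=np.polyfit(W[:,0],W[:,1],1); r=W[:,1]-np.polyval(p,W[:,0])
    k=abs(r)<.002; p=np.polyfit(W[k,0],W[k,1],1); print(n,k.sum(),len(k),np.degrees(np.arctan(p[0])),np.polyval(p,[.40,.50]),W[:,0].min(),W[:,0].max())
print(E[0],L[0],R[0],L[-1],R[-1])
E
```

```text
L 33 42 1.2755926573480947 [-0.07305455 -0.07082785] 0.3842895839554493 0.5165012638865737
 ** On entry to DLASCL parameter number  4 had an illegal value
 ** On entry to DLASCL parameter number  4 had an illegal value
 ** On entry to DLASCL parameter number  4 had an illegal value
 ** On entry to DLASCL parameter number  4 had an illegal value
 ** On entry to DLASCL parameter number  5 had an illegal value
 ** On entry to DLASCL parameter number  4 had an illegal value<stdin>:10: RuntimeWarning: divide by zero encountered in scalar divide
h.py:7: RuntimeWarning: invalid value encountered in divide
  p,d=ray(name,u,v,cal); return p+d*(z-p[2])/d[2]
Traceback (most recent call last):
numpy.linalg.LinAlgError: SVD did not converge in Linear Least Squares
```

The edge agrees (y within 0.6 mm, yaw about 1° off), and the stop will square it. I'll lower onto the bed.

```bash

python3 -m pendant '[{"claw":0.045,"dx":-0.001,"dy":0.0008,"dz":0.02,"yaw":-0.5},{"claw":0.045,"dx":-0.001,"dy":0.0008,"dz":0.04,"yaw":-0.5},{"claw":0.045,"dx":-0.001,"dy":0.0008,"dz":0.055,"yaw":-0.5},{"claw":0.045,"dx":-0.001,"dy":0.0008,"dz":0.062,"yaw":-0.5},{"claw":0.045,"dx":-0.001,"dy":0.0008,"dz":0.064,"yaw":-0.5},{"claw":0.045,"dx":-0.001,"dy":0.0008,"dz":0.064,"yaw":-0.5}]'
python3 -m pendant '[{"claw":0.045,"dx":0,"dy":0,"dz":0.001,"yaw":0},{"claw":0.045,"dx":0,"dy":0,"dz":0.002,"yaw":0},{"claw":0.045,"dx":0,"dy":0,"dz":0.002,"yaw":0}]'
python3 -c "
from h import *
o=env.get_obs();print(o['ft_force'],o['moment'])
go((.583-.119*.9989,-.0395-.119*.0462,.03),92.65)"
```

```text
time_s: 7.5
tcp_pos: [0.3954, -0.0473, 0.035]
eef_rot: [[-0.998, -0.056, 0.0], [-0.056, 0.998, -0.0], [-0.0, -0.0, -1.0]]
ft_force: [0.6, 0.2, -0.3]
gripper_width: 0.0481
finger_force: 61.9
time_s: 7.8
tcp_pos: [0.3953, -0.0476, 0.033]
eef_rot: [[-0.998, -0.055, 0.001], [-0.055, 0.998, 0.0], [-0.001, 0.0, -1.0]]
ft_force: [-0.9, -0.2, -1.2]
gripper_width: 0.048
finger_force: 61.9
[-0.85330009 -0.16227622 -1.23615237] [-0.03829357  0.03612612  0.02676559]
t 7.8 tcp [ 0.3953 -0.0476  0.033 ] ya 93.2 j6 -1.79 | d [-0.0689 -0.0012  0.0031] yaw 0.53 or -179.5
```

```bash

python3 -m pendant '[{"claw":0.045,"dx":0,"dy":0,"dz":0.001,"yaw":0},{"claw":0.045,"dx":0,"dy":0,"dz":0.002,"yaw":0},{"claw":0.045,"dx":0,"dy":0,"dz":0.002,"yaw":0}]'
python3 -m pendant '[{"claw":0.045,"dx":0,"dy":0,"dz":0.001,"yaw":0},{"claw":0.045,"dx":0,"dy":0,"dz":0.001,"yaw":0}]'
python3 -c "
from h import *
o=env.get_obs();print(o['ft_force'],o['moment'])
go((.583-.119*.9989,-.0395-.119*.0462,.03),92.65)"
```

```text
time_s: 8.1
tcp_pos: [0.395, -0.0477, 0.0307]
eef_rot: [[-0.998, -0.055, -0.0], [-0.055, 0.998, -0.0], [0.0, -0.0, -1.0]]
ft_force: [0.7, -0.2, -0.4]
gripper_width: 0.0481
finger_force: 61.9
time_s: 8.3
tcp_pos: [0.3952, -0.0477, 0.0297]
eef_rot: [[-0.998, -0.056, 0.0], [-0.056, 0.998, -0.0], [-0.0, -0.0, -1.0]]
ft_force: [0.3, 0.2, -0.5]
gripper_width: 0.0478
finger_force: 62.0
[ 0.3422582   0.21399856 -0.48994386] [-0.0638463   0.06243343 -0.03837672]
t 8.3 tcp [ 0.3952 -0.0477  0.0297] ya 93.2 j6 -1.79 | d [-0.069  -0.0011 -0.0003] yaw 0.53 or -179.5
```

```bash

python3 -m pendant '[{"claw":0.045,"dx":-0.008,"dy":0,"dz":0,"yaw":0.3},{"claw":0.045,"dx":-0.016,"dy":0,"dz":0,"yaw":0.3},{"claw":0.045,"dx":-0.024,"dy":0,"dz":0,"yaw":0.3},{"claw":0.045,"dx":-0.032,"dy":-0.0005,"dz":0,"yaw":0.3},{"claw":0.045,"dx":-0.04,"dy":-0.0005,"dz":0,"yaw":0.3},{"claw":0.045,"dx":-0.048,"dy":-0.001,"dz":0,"yaw":0.3},{"claw":0.045,"dx":-0.056,"dy":-0.001,"dz":0,"yaw":0.3},{"claw":0.045,"dx":-0.06,"dy":-0.001,"dz":0,"yaw":0.3},{"claw":0.045,"dx":-0.06,"dy":-0.001,"dz":0,"yaw":0.3}]'
python3 -c "
from h import *
o=env.get_obs();print(o['ft_force'],o['moment'])
go((.583-.119*.9989,-.0395-.119*.0462,.03),92.65)"
```

```text
time_s: 9.2
tcp_pos: [0.456, -0.0453, 0.0299]
eef_rot: [[-0.999, -0.05, 0.001], [-0.05, 0.999, 0.0], [-0.001, -0.0, -1.0]]
ft_force: [0.8, 0.1, 0.3]
gripper_width: 0.0482
finger_force: 62.1
[0.77861575 0.08656562 0.25572113] [ 0.03340578 -0.19684796 -0.02742925]
t 9.2 tcp [ 0.456  -0.0453  0.0299] ya 92.9 j6 -1.77 | d [-0.0081 -0.0001 -0.0001] yaw 0.23 or -179.8
```

Now slow steps until it touches the stop.

```bash

python3 -m pendant '[{"claw":0.045,"dx":-0.002,"dy":0,"dz":0,"yaw":0.2},{"claw":0.045,"dx":-0.004,"dy":0,"dz":0,"yaw":0.2},{"claw":0.045,"dx":-0.006,"dy":0,"dz":0,"yaw":0.2},{"claw":0.045,"dx":-0.006,"dy":0,"dz":0,"yaw":0.2}]'
python3 -m pendant '[{"claw":0.045,"dx":-0.0015,"dy":0,"dz":0,"yaw":0},{"claw":0.045,"dx":-0.003,"dy":0,"dz":0,"yaw":0},{"claw":0.045,"dx":-0.003,"dy":0,"dz":0,"yaw":0}]'
python3 -c "
from h import *
o=env.get_obs();print(o['ft_force'],o['moment'])
go((.583-.119*.9989,-.0395-.119*.0462,.03),92.65)"
```

```text
time_s: 9.6
tcp_pos: [0.4614, -0.045, 0.0299]
eef_rot: [[-0.999, -0.047, 0.0], [-0.047, 0.999, -0.0], [-0.0, -0.0, -1.0]]
ft_force: [-0.6, -0.1, 2.4]
gripper_width: 0.048
finger_force: 62.2
time_s: 9.9
tcp_pos: [0.4629, -0.045, 0.0297]
eef_rot: [[-0.999, -0.047, -0.003], [-0.047, 0.999, -0.0], [0.003, -0.0, -1.0]]
ft_force: [-4.2, 0.2, 6.2]
gripper_width: 0.0483
finger_force: 62.6
[-4.19380872  0.17978042  6.19925669] [0.32799303 1.66406828 0.05856851]
t 9.9 tcp [ 0.4629 -0.045   0.0297] ya 92.7 j6 -1.76 | d [-0.0012 -0.0001 -0.0003] yaw 0.03 or -180.0
```

```bash

python3 -m pendant '[{"claw":0.045,"dx":-0.0015,"dy":0,"dz":0,"yaw":0},{"claw":0.045,"dx":-0.003,"dy":0,"dz":0,"yaw":0},{"claw":0.045,"dx":-0.003,"dy":0,"dz":0,"yaw":0}]'
python3 - <<'E'
from h import *
import cv2
o=env.get_obs();print(o['ft_force'],o['moment']); go((.583-.119*.9989,-.0395-.119*.0462,.03),92.65)
s=env.capture("scene");d=env.capture("side")
f=lambda a:cv2.resize(a[:,:,::-1],None,fx=5,fy=5,interpolation=cv2.INTER_CUBIC)
cv2.imwrite("pics/in.png",np.hstack([f(s[170:285,230:300]),f(d[185:300,250:330])]))
E
```

```text
time_s: 10.2
tcp_pos: [0.463, -0.0451, 0.0294]
eef_rot: [[-0.999, -0.046, -0.008], [-0.046, 0.999, -0.001], [0.008, -0.0, -1.0]]
ft_force: [-13.4, 2.7, 14.7]
gripper_width: 0.0479
finger_force: 63.4
[-13.43391809   2.71502052  14.69764467] [1.07302587 4.53795663 0.20064291]
t 10.2 tcp [ 0.463  -0.0451  0.0294] ya 92.7 j6 -1.76 | d [-0.0011  0.0001 -0.0006] yaw 0.01 or -180.0
```

View pics/in.png

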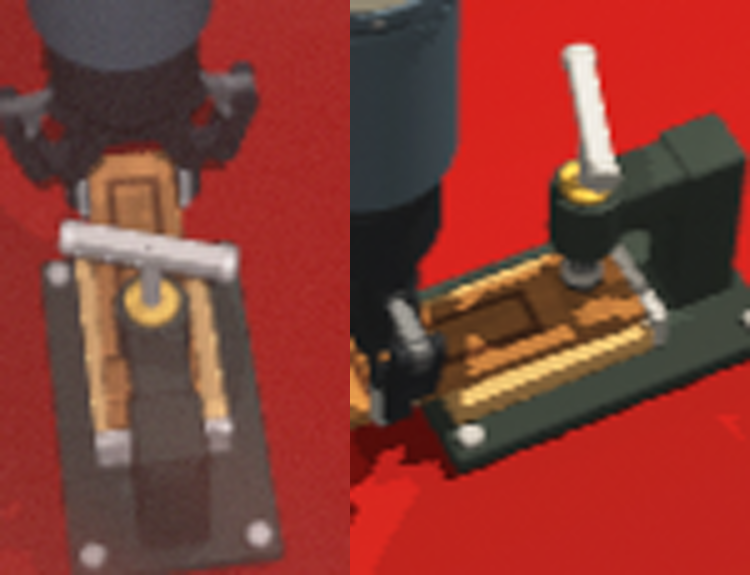

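The leaf's head is against the steel stop, squarely and with the batten under the foot, and the bed shows on both sides. I'll check the lateral centring numerically from the colours.

```bash
python3 - <<'E'
from h import *
s=env.capture("scene")
a=np.radians(2.65);u=np.array([np.cos(a),np.sin(a)]);v=np.array([-u[1],u[0]]);O=np.array([.583,-.0395])
for x in(-.02,-.03,-.04):
    px=lambda y,z:proj("scene",np.r_[O+u*x+v*y,z])
    r=int(round(px(0,.035)[1])); print("row",r,"bedL",px(-.035,.03)[0].round(1),"leafL",px(-.025,.039)[0].round(1),"leafR",px(.025,.039)[0].round(1),"bedR",px(.035,.03)[0].round(1))
    print(244,s[r,244:256].tolist()); print(264,s[r,264:278].tolist())
E
```

```text
row 239 bedL 247.1 leafL 250.7 leafR 269.4 bedR 273.2
244 [[84, 70, 66], [84, 70, 65], [84, 68, 61], [185, 143, 103], [206, 158, 113], [202, 155, 109], [191, 133, 90], [172, 114, 76], [166, 109, 73], [118, 80, 59], [73, 50, 41], [76, 58, 53]]
264 [[83, 68, 64], [82, 68, 65], [79, 66, 58], [80, 58, 53], [150, 100, 68], [193, 146, 104], [204, 157, 111], [207, 159, 114], [215, 167, 117], [141, 109, 83], [80, 68, 64], [76, 66, 60], [82, 71, 66], [80, 69, 63]]
row 236 bedL 246.8 leafL 250.3 leafR 269.0 bedR 272.7
244 [[84, 70, 63], [85, 71, 67], [109, 86, 69], [183, 140, 101], [204, 159, 112], [181, 139, 96], [171, 120, 81], [168, 112, 76], [161, 107, 71], [103, 69, 49], [72, 51, 45], [76, 58, 53]]
264 [[80, 67, 65], [87, 74, 68], [83, 71, 63], [75, 55, 52], [154, 111, 75], [195, 148, 104], [204, 155, 109], [203, 155, 111], [186, 144, 105], [121, 97, 79], [79, 67, 62], [82, 71, 66], [79, 69, 64], [78, 70, 64]]
row 233 bedL 246.4 leafL 249.9 leafR 268.5 bedR 272.2
244 [[83, 69, 66], [83, 69, 65], [195, 156, 110], [210, 164, 117], [205, 157, 110], [178, 132, 93], [166, 111, 77], [167, 110, 76], [132, 88, 62], [90, 70, 61], [79, 68, 63], [94, 76, 65]]
264 [[144, 113, 72], [94, 82, 71], [88, 80, 75], [88, 71, 60], [160, 120, 88], [198, 151, 106], [207, 160, 113], [207, 160, 114], [136, 109, 85], [80, 69, 62], [79, 67, 63], [79, 69, 64], [78, 67, 64], [82, 71, 65]]
```

Centred to about 1 mm. I'll nudge it 1 mm towards +y, release and lift.

```bash

python3 -m pendant '[{"claw":0.045,"dx":0.0015,"dy":0.001,"dz":0,"yaw":0},{"claw":0.045,"dx":0.0015,"dy":0.001,"dz":0,"yaw":0},{"claw":0.064,"dx":0.0015,"dy":0.001,"dz":0,"yaw":0},{"claw":0.064,"dx":0.0015,"dy":0.001,"dz":0,"yaw":0},{"claw":0.064,"dx":0.0015,"dy":0.001,"dz":0,"yaw":0},{"claw":0.064,"dx":0.0015,"dy":0.001,"dz":0,"yaw":0}]'
python3 -m pendant '[{"claw":0.064,"dx":0,"dy":0,"dz":-0.01,"yaw":0},{"claw":0.064,"dx":0.02,"dy":0,"dz":-0.04,"yaw":0},{"claw":0.064,"dx":0.05,"dy":0,"dz":-0.08,"yaw":0},{"claw":0.064,"dx":0.07,"dy":0,"dz":-0.12,"yaw":0},{"claw":0.064,"dx":0.07,"dy":0,"dz":-0.16,"yaw":0},{"claw":0.064,"dx":0.07,"dy":0,"dz":-0.2,"yaw":0},{"claw":0.064,"dx":0.07,"dy":0,"dz":-0.22,"yaw":0},{"claw":0.064,"dx":0.07,"dy":0,"dz":-0.22,"yaw":0}]'
python3 -c "
from h import *
s=env.capture('scene')
for r in(239,233):print(s[r,244:256,1].tolist(),s[r,264:278,1].tolist())
for r in(252,255,258,260):print(r,s[r,244:258,1].tolist())
go((.583,-.0395,.2),164.9)"
```

```text
time_s: 10.95
tcp_pos: [0.4659, -0.0437, 0.0298]
eef_rot: [[-0.999, -0.047, 0.0], [-0.047, 0.999, 0.0], [-0.0, 0.0, -1.0]]
ft_force: [-0.3, -0.2, -0.3]
gripper_width: 0.064
finger_force: 0.0
time_s: 11.75
tcp_pos: [0.3972, -0.0471, 0.2539]
eef_rot: [[-0.999, -0.047, 0.008], [-0.047, 0.999, 0.001], [-0.008, 0.001, -1.0]]
ft_force: [0.2, -0.4, -0.4]
gripper_width: 0.0641
finger_force: 0.0
[77, 80, 72, 173, 176, 167, 140, 136, 137, 92, 60, 68] [74, 72, 70, 67, 117, 173, 192, 193, 201, 132, 83, 88, 85, 85]
[78, 75, 188, 200, 172, 147, 136, 135, 106, 75, 76, 84] [121, 91, 85, 77, 97, 175, 195, 194, 135, 85, 83, 88, 86, 85]
252 [87, 85, 81, 79, 129, 164, 168, 139, 122, 118, 119, 81, 73, 83]
255 [80, 76, 75, 75, 84, 151, 169, 145, 121, 106, 104, 89, 76, 82]
258 [75, 73, 76, 77, 73, 163, 194, 192, 183, 167, 162, 148, 100, 78]
260 [74, 75, 74, 76, 78, 110, 132, 138, 138, 137, 137, 135, 88, 69]
t 11.8 tcp [ 0.3962 -0.0469  0.2516] ya 92.7 j6 -1.8 | d [-0.1867 -0.0014  0.0523] yaw -72.21 or 107.8
```

The leaf stayed put. Now I go to the T-handle. Starting at tool-y = 345° leaves about 5.5 rad of clockwise travel on joint 6, so I can do it in one swing.

```bash

python3 -m pendant '[{"claw":0.04,"dx":-0.03,"dy":0,"dz":0,"yaw":-8.4},{"claw":0.04,"dx":-0.06,"dy":0,"dz":0,"yaw":-16.8},{"claw":0.04,"dx":-0.09,"dy":0,"dz":0,"yaw":-25.2},{"claw":0.04,"dx":-0.12,"dy":0,"dz":0,"yaw":-33.6},{"claw":0.04,"dx":-0.15,"dy":0,"dz":0,"yaw":-42},{"claw":0.04,"dx":-0.18,"dy":-0.001,"dz":0,"yaw":-50.4},{"claw":0.04,"dx":-0.1867,"dy":-0.0014,"dz":0,"yaw":-58.8},{"claw":0.04,"dx":-0.1867,"dy":-0.0014,"dz":0,"yaw":-67.2},{"claw":0.04,"dx":-0.1867,"dy":-0.0014,"dz":0,"yaw":-75.6},{"claw":0.04,"dx":-0.1867,"dy":-0.0014,"dz":0,"yaw":-84}]'
python3 -m pendant '[{"claw":0.04,"dx":0,"dy":0,"dz":0,"yaw":-8.4},{"claw":0.04,"dx":0,"dy":0,"dz":0,"yaw":-16.8},{"claw":0.04,"dx":0,"dy":0,"dz":0,"yaw":-25.2},{"claw":0.04,"dx":0,"dy":0,"dz":0,"yaw":-33.6},{"claw":0.04,"dx":0,"dy":0,"dz":0,"yaw":-42},{"claw":0.04,"dx":0,"dy":0,"dz":0,"yaw":-50.4},{"claw":0.04,"dx":0,"dy":0,"dz":0,"yaw":-58.8},{"claw":0.04,"dx":0,"dy":0,"dz":0,"yaw":-67.2},{"claw":0.04,"dx":0,"dy":0,"dz":0,"yaw":-75.6},{"claw":0.04,"dx":0,"dy":0,"dz":0,"yaw":-84}]'
python3 -c "
from h import *
go((.583,-.0395,.2),164.9)"
```

```text
time_s: 12.8
tcp_pos: [0.5816, -0.0397, 0.2482]
eef_rot: [[-0.052, -0.999, -0.003], [-0.999, 0.052, -0.0], [0.0, 0.003, -1.0]]
ft_force: [0.8, 0.3, 0.1]
gripper_width: 0.0401
finger_force: 0.0
time_s: 13.8
tcp_pos: [0.5815, -0.0397, 0.2484]
eef_rot: [[0.988, -0.156, -0.003], [-0.156, -0.988, -0.0], [-0.003, 0.001, -1.0]]
ft_force: [-0.6, -0.1, -0.4]
gripper_width: 0.0401
finger_force: 0.0
t 13.8 tcp [ 0.5815 -0.0397  0.2484] ya -99.0 j6 1.21 | d [ 0.0016 -0.0005  0.0484] yaw -83.87 or 96.1
```

```bash

python3 -m pendant '[{"claw":0.04,"dx":0.001,"dy":0,"dz":0,"yaw":-8.4},{"claw":0.04,"dx":0.001,"dy":0,"dz":0,"yaw":-16.8},{"claw":0.04,"dx":0.001,"dy":0,"dz":0,"yaw":-25.2},{"claw":0.04,"dx":0.001,"dy":0,"dz":0,"yaw":-33.6},{"claw":0.04,"dx":0.001,"dy":0,"dz":0,"yaw":-42},{"claw":0.04,"dx":0.001,"dy":0,"dz":0,"yaw":-50.4},{"claw":0.04,"dx":0.001,"dy":0,"dz":0,"yaw":-58.8},{"claw":0.04,"dx":0.001,"dy":0,"dz":0,"yaw":-67.2},{"claw":0.04,"dx":0.001,"dy":0,"dz":0,"yaw":-75.6},{"claw":0.04,"dx":0.001,"dy":0,"dz":0,"yaw":-79}]'
python3 - <<'E'
from h import *
import cv2
c=env.calibration("wrist");im=env.capture("wrist")
cv2.imwrite("pics/w3.png",cv2.resize(im[:,:,::-1],(784,588),interpolation=cv2.INTER_CUBIC))
go((.583,-.0395,.2),164.9)
a=np.radians(74.9)
for z in(.17,.182):
  for s in(-1,0,1): print(z,s,(proj("wrist",(.583+s*.038*np.cos(a),-.0395+s*.038*np.sin(a),z),c)*1.4).round(0))
E
```

```text
time_s: 14.8
tcp_pos: [0.5825, -0.0399, 0.2484]
eef_rot: [[0.343, 0.939, -0.003], [0.939, -0.343, -0.0], [-0.001, -0.003, -1.0]]
ft_force: [-0.5, 0.7, 1.0]
gripper_width: 0.0402
finger_force: 0.0
t 14.85 tcp [ 0.5825 -0.0399  0.2484] ya -20.0 j6 2.59 | d [0.0006 0.0005 0.0484] yaw -4.88 or 175.1
0.17 -1 [397. 379.]
0.17 0 [390. 306.]
0.17 1 [383. 225.]
0.182 -1 [397. 391.]
0.182 0 [390. 314.]
0.182 1 [383. 229.]
```

View pics/w3.png

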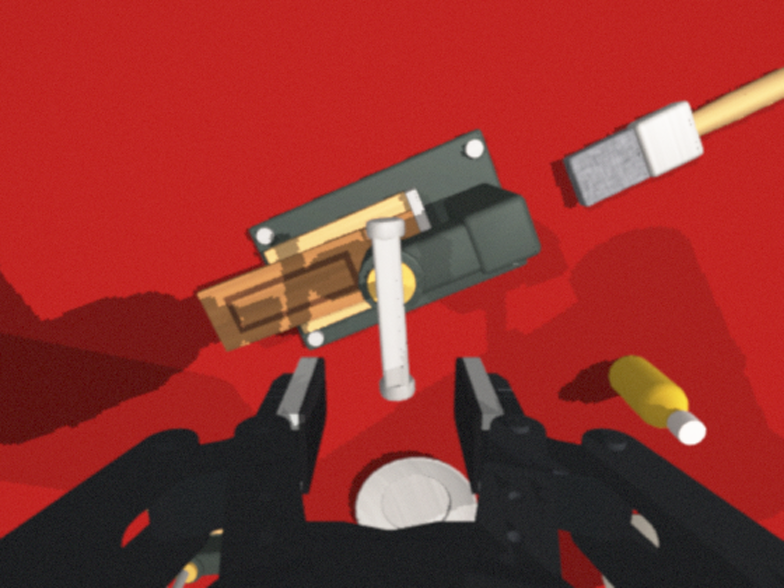

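The bar ends at (385,228) and (397,388) match the prediction with the bar top at about 0.181. The leaf still sits against the stop. I'll descend and grip.

```bash

python3 -m pendant '[{"claw":0.04,"dx":0.0005,"dy":0.0005,"dz":0.0,"yaw":-4.8},{"claw":0.04,"dx":0.0005,"dy":0.0005,"dz":0.02,"yaw":-4.8},{"claw":0.04,"dx":0.0005,"dy":0.0005,"dz":0.045,"yaw":-4.8},{"claw":0.04,"dx":0.0005,"dy":0.0005,"dz":0.07,"yaw":-4.8},{"claw":0.04,"dx":0.0005,"dy":0.0005,"dz":0.085,"yaw":-4.8},{"claw":0.04,"dx":0.0005,"dy":0.0005,"dz":0.092,"yaw":-4.8},{"claw":0.04,"dx":0.0005,"dy":0.0005,"dz":0.092,"yaw":-4.8}]'
python3 -m pendant '[{"claw":0.005,"dx":0,"dy":0,"dz":0,"yaw":0},{"claw":0.005,"dx":0,"dy":0,"dz":0,"yaw":0},{"claw":0.005,"dx":0,"dy":0,"dz":0,"yaw":0},{"claw":0.005,"dx":0,"dy":0,"dz":0,"yaw":0},{"claw":0.005,"dx":0,"dy":0,"dz":0,"yaw":0},{"claw":0.005,"dx":0,"dy":0,"dz":0,"yaw":0}]' 60
python3 -c "
from h import *
o=env.get_obs();print(o['ft_force'],o['moment'],o['tau'][5])
go((.583,-.0395,.155),164.9)"
```

```text
time_s: 15.55
tcp_pos: [0.583, -0.0397, 0.1564]
eef_rot: [[0.268, 0.963, -0.003], [0.963, -0.268, -0.0], [-0.001, -0.003, -1.0]]
ft_force: [1.0, -0.2, 0.6]
gripper_width: 0.0401
finger_force: 0.0
time_s: 16.15
tcp_pos: [0.5832, -0.0393, 0.159]
eef_rot: [[0.268, 0.963, -0.0], [0.963, -0.268, 0.001], [0.001, -0.0, -1.0]]
ft_force: [-4.5, 1.7, 4.1]
gripper_width: 0.0108
finger_force: 59.3
[-4.48267558  1.65219153  4.11283516] [ 0.72847744  1.69534462 -0.17418032] 0.18296814523637295
t 16.15 tcp [ 0.5832 -0.0393  0.159 ] ya -15.5 j6 2.67 | d [-0.0002 -0.0001  0.004 ] yaw -0.44 or 179.6
```

```bash
cat > m.py <<'E'
from h import *
o=env.get_obs();R=o["eef_rot"];print("t",round(o["time_s"],2),"ya",np.degrees(np.arctan2(R[1,1],R[0,1])).round(1),"Mz",o["moment"][2].round(3),"tau6",o["tau"][5].round(3),"vel",o["joint_velocities"][5].round(2),"F",o["ft_force"].round(1),"tcp",o["tcp_pos"].round(4),"j6",o["joints"][5].round(2))
E
python3 -m pendant '[{"claw":0.005,"dx":0,"dy":0,"dz":0.0002,"yaw":6},{"claw":0.005,"dx":0,"dy":0,"dz":0.0004,"yaw":12},{"claw":0.005,"dx":0,"dy":0,"dz":0.0006,"yaw":18},{"claw":0.005,"dx":0,"dy":0,"dz":0.0008,"yaw":24},{"claw":0.005,"dx":0,"dy":0,"dz":0.001,"yaw":30},{"claw":0.005,"dx":0,"dy":0,"dz":0.0012,"yaw":36}]' 60
python3 m.py
python3 -m pendant '[{"claw":0.005,"dx":0,"dy":0,"dz":0.0002,"yaw":6},{"claw":0.005,"dx":0,"dy":0,"dz":0.0004,"yaw":12},{"claw":0.005,"dx":0,"dy":0,"dz":0.0006,"yaw":18},{"claw":0.005,"dx":0,"dy":0,"dz":0.0008,"yaw":24},{"claw":0.005,"dx":0,"dy":0,"dz":0.001,"yaw":30},{"claw":0.005,"dx":0,"dy":0,"dz":0.0012,"yaw":36}]' | tail -2
python3 m.py
```

```text
time_s: 16.75
tcp_pos: [0.5836, -0.0396, 0.1578]
eef_rot: [[0.785, 0.619, 0.001], [0.619, -0.785, -0.0], [0.0, 0.001, -1.0]]
ft_force: [-2.8, -0.0, 3.3]
gripper_width: 0.011
finger_force: 59.1
t 16.75 ya -51.7 Mz 0.271 tau6 1.086 vel -1.04 F [-2.8 -0.   3.3] tcp [ 0.5836 -0.0396  0.1578] j6 2.04
gripper_width: 0.0107
finger_force: 59.0
t 17.35 ya -87.7 Mz 0.289 tau6 1.081 vel -1.04 F [-1.3 -1.6  1.9] tcp [ 0.5838 -0.0402  0.1566] j6 1.41
```

```bash

python3 -m pendant '[{"claw":0.005,"dx":0,"dy":0,"dz":0.0002,"yaw":6},{"claw":0.005,"dx":0,"dy":0,"dz":0.0004,"yaw":12},{"claw":0.005,"dx":0,"dy":0,"dz":0.0006,"yaw":18},{"claw":0.005,"dx":0,"dy":0,"dz":0.0008,"yaw":24},{"claw":0.005,"dx":0,"dy":0,"dz":0.001,"yaw":30},{"claw":0.005,"dx":0,"dy":0,"dz":0.0012,"yaw":36}]' | tail -2
python3 m.py
python3 -m pendant '[{"claw":0.005,"dx":0,"dy":0,"dz":0.0001,"yaw":3},{"claw":0.005,"dx":0,"dy":0,"dz":0.0002,"yaw":6},{"claw":0.005,"dx":0,"dy":0,"dz":0.0003,"yaw":9},{"claw":0.005,"dx":0,"dy":0,"dz":0.0004,"yaw":12},{"claw":0.005,"dx":0,"dy":0,"dz":0.0005,"yaw":15},{"claw":0.005,"dx":0,"dy":0,"dz":0.0006,"yaw":18},{"claw":0.005,"dx":0,"dy":0,"dz":0.0007,"yaw":21}]' | tail -2
python3 m.py
python3 -m pendant '[{"claw":0.005,"dx":0,"dy":0,"dz":0.0001,"yaw":3},{"claw":0.005,"dx":0,"dy":0,"dz":0.0002,"yaw":6},{"claw":0.005,"dx":0,"dy":0,"dz":0.0003,"yaw":9},{"claw":0.005,"dx":0,"dy":0,"dz":0.0004,"yaw":12},{"claw":0.005,"dx":0,"dy":0,"dz":0.0005,"yaw":15}]' | tail -2
python3 m.py
```

```text
gripper_width: 0.0108
finger_force: 59.1
t 17.95 ya -123.7 Mz 0.317 tau6 1.078 vel -1.04 F [-2.4 -2.9  1.8] tcp [ 0.5837 -0.0407  0.1554] j6 0.78
gripper_width: 0.0106
finger_force: 59.1
t 18.65 ya -144.6 Mz 0.282 tau6 0.394 vel -0.52 F [-3.2 -4.1  2.4] tcp [ 0.5834 -0.041   0.1547] j6 0.42
gripper_width: 0.0111
finger_force: 59.2
t 19.15 ya -159.6 Mz 0.292 tau6 0.391 vel -0.52 F [-3.7 -4.2  2.9] tcp [ 0.5832 -0.0411  0.1542] j6 0.16
```

```bash

python3 -m pendant '[{"claw":0.005,"dx":0,"dy":0,"dz":0.0001,"yaw":3},{"claw":0.005,"dx":0,"dy":0,"dz":0.0002,"yaw":6},{"claw":0.005,"dx":0,"dy":0,"dz":0.0003,"yaw":9},{"claw":0.005,"dx":0,"dy":0,"dz":0.0004,"yaw":12}]' >/dev/null
python3 m.py
python3 -m pendant '[{"claw":0.005,"dx":0,"dy":0,"dz":0.0001,"yaw":3},{"claw":0.005,"dx":0,"dy":0,"dz":0.0002,"yaw":6},{"claw":0.005,"dx":0,"dy":0,"dz":0.0003,"yaw":9}]' >/dev/null
python3 m.py
```

```text
t 19.55 ya -171.6 Mz 0.325 tau6 0.392 vel -0.52 F [-4.9 -5.   3. ] tcp [ 0.583  -0.0412  0.1538] j6 -0.05
t 19.85 ya 179.4 Mz 0.318 tau6 0.393 vel -0.52 F [-5.4 -4.4  3.5] tcp [ 0.5829 -0.0412  0.1535] j6 -0.21
```

```bash

python3 -m pendant '[{"claw":0.005,"dx":0,"dy":0,"dz":0.0001,"yaw":3},{"claw":0.005,"dx":0,"dy":0,"dz":0.0002,"yaw":6},{"claw":0.005,"dx":0,"dy":0,"dz":0.0003,"yaw":9}]' >/dev/null
python3 m.py
```

```text
t 20.15 ya 170.4 Mz 0.269 tau6 0.394 vel -0.52 F [-6.1 -3.8  4.3] tcp [ 0.5827 -0.0412  0.1532] j6 -0.37
```

Still running free at 174° (about 0.29 N m).

```bash

python3 -m pendant '[{"claw":0.005,"dx":0,"dy":0,"dz":0.0001,"yaw":3},{"claw":0.005,"dx":0,"dy":0,"dz":0.0002,"yaw":6},{"claw":0.005,"dx":0,"dy":0,"dz":0.0003,"yaw":9}]' >/dev/null
python3 m.py
python3 -m pendant '[{"claw":0.005,"dx":0,"dy":0,"dz":0.0001,"yaw":3},{"claw":0.005,"dx":0,"dy":0,"dz":0.0002,"yaw":6},{"claw":0.005,"dx":0,"dy":0,"dz":0.0003,"yaw":9}]' >/dev/null
python3 m.py
```

```text
t 20.45 ya 161.4 Mz 0.306 tau6 0.395 vel -0.52 F [-5.6 -3.4  4.2] tcp [ 0.5826 -0.0411  0.1529] j6 -0.52
t 20.75 ya 152.4 Mz 0.312 tau6 0.371 vel -0.52 F [-6.1 -3.1  4.9] tcp [ 0.5825 -0.0411  0.1526] j6 -0.68
```

```bash

python3 -m pendant '[{"claw":0.005,"dx":0,"dy":0,"dz":0.0001,"yaw":3},{"claw":0.005,"dx":0,"dy":0,"dz":0.0002,"yaw":6},{"claw":0.005,"dx":0,"dy":0,"dz":0.0003,"yaw":9}]' >/dev/null
python3 m.py
```

```text
t 21.05 ya 143.4 Mz 0.354 tau6 0.308 vel -0.52 F [-8.1 -2.5  5. ] tcp [ 0.5823 -0.041   0.1524] j6 -0.84
```

```bash

python3 -m pendant '[{"claw":0.005,"dx":0,"dy":0,"dz":0.0001,"yaw":3},{"claw":0.005,"dx":0,"dy":0,"dz":0.0002,"yaw":6}]' >/dev/null
python3 m.py
```

```text
t 21.25 ya 137.4 Mz 0.452 tau6 0.265 vel -0.52 F [-8.1 -2.6  6. ] tcp [ 0.5822 -0.041   0.1522] j6 -0.94
```

Load is building: tau6 has fallen from 0.393 to 0.265, a load of about 0.13. Another 6° should bring it to about 0.175.

```bash

python3 -m pendant '[{"claw":0.005,"dx":0,"dy":0,"dz":0.0001,"yaw":3},{"claw":0.005,"dx":0,"dy":0,"dz":0.0002,"yaw":6}]' >/dev/null
python3 m.py
```

```text
t 21.45 ya 131.4 Mz 0.456 tau6 0.224 vel -0.52 F [-7.9 -2.   5.8] tcp [ 0.5822 -0.0409  0.152 ] j6 -1.05
```

Load is about 0.17 N m (about 90 N), so I stop here, release and retreat upward.

```bash

python3 -m pendant '[{"claw":0.005,"dx":0,"dy":0,"dz":0,"yaw":0},{"claw":0.04,"dx":0,"dy":0,"dz":0,"yaw":0},{"claw":0.04,"dx":0,"dy":0,"dz":0,"yaw":0},{"claw":0.04,"dx":0,"dy":0,"dz":0,"yaw":0},{"claw":0.04,"dx":0,"dy":0,"dz":-0.02,"yaw":0},{"claw":0.04,"dx":0,"dy":0,"dz":-0.05,"yaw":0},{"claw":0.04,"dx":0,"dy":0,"dz":-0.08,"yaw":0},{"claw":0.04,"dx":0,"dy":0,"dz":-0.1,"yaw":0},{"claw":0.04,"dx":0,"dy":0,"dz":-0.1,"yaw":0},{"claw":0.04,"dx":0,"dy":0,"dz":-0.1,"yaw":0}]'
python3 - <<'E'
from h import *
s=env.capture('scene');m=env.get_obs();print(m['ft_force'],m['tcp_pos'])
for r in(239,233):print(s[r,244:256,1].tolist(),s[r,264:278,1].tolist())
for r in(252,255,258,260):print(r,s[r,244:258,1].tolist())
print(env.hand_in())
E
```

```text
time_s: 22.45
tcp_pos: [0.584, -0.0393, 0.2507]
eef_rot: [[-0.749, -0.662, 0.001], [-0.662, 0.749, 0.001], [-0.001, -0.0, -1.0]]
ft_force: [0.7, -0.7, -1.0]
gripper_width: 0.0396
finger_force: 0.0
[ 0.18178447  0.122325   -0.55151733] [ 0.58362394 -0.03939051  0.24986519]
[77, 74, 68, 173, 175, 165, 141, 132, 131, 92, 57, 61] [84, 86, 80, 72, 117, 172, 192, 191, 200, 132, 80, 85, 84, 85]
[75, 76, 187, 199, 174, 146, 129, 131, 104, 79, 73, 81] [120, 89, 86, 71, 90, 134, 154, 134, 113, 92, 84, 84, 82, 83]
252 [84, 82, 76, 75, 130, 157, 167, 142, 116, 119, 119, 82, 74, 80]
255 [79, 76, 75, 74, 87, 151, 167, 145, 118, 104, 102, 87, 75, 82]
258 [73, 77, 72, 72, 72, 162, 187, 190, 178, 165, 157, 150, 95, 75]
260 [75, 74, 77, 74, 71, 107, 132, 135, 137, 137, 134, 134, 86, 72]
the job is handed in; nothing more can be done
None
```

The leaf is clamped in the press against the back stop with about 90 N (0.17 N m load, by torque), the hand is clear and the job is handed in at about 22.5 s; my first grasp missed and shifted the leaf on the table before I regripped it.

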